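# Jack up the front of a countertop griddle and hold it

### The job

A workmate is about to screw new front feet onto the countertop griddle and needs its front held up. Set the small lever jack with its saddle cup under the yellow lift pad, which sits under the griddle's front behind the yellow triangle; then press the jack's handle right down, so that the pad seats in the cup and both front feet come well clear of the table. Finish while still holding the handle down, do not shove the griddle along the table, and leave the other things where they are.

Things in the scene. Friction and masses are not known exactly. Their poses are not given: they have to be found in the camera images.
- griddle: Steel countertop griddle, 260 deep, 300 wide, 212 mm high, 4.5 kg, loose on four black feet 38 mm across; when its front is jacked it tips about its rear feet. Origin at table height straight under its lift pad; x points to its back, y to its left. Front panel at x -28 mm, knobs 23 mm proud of it; underside of the box 74 mm above the table; feet at x +7 and +207, y +-115 mm.
- lift_pad (a point): Centre of the lower face of the yellow lift pad, a round boss 28 mm across and 8 mm high under the griddle, 28 mm behind the front panel on its centre line, straight behind the yellow triangle; its face is 66 mm above the table while the griddle stands on its feet. Its axes are the griddle's.
- front_left_foot (a point): Middle of the sole of the griddle's front left foot (at table height when standing).
- front_right_foot (a point): Middle of the sole of the griddle's front right foot.
- jack: Small blue lever jack, 0.75 kg, on four nylon glides (slides with about 3 N), chassis 186 long, 68 wide, 56 mm high. Origin on the table under its middle; x points to its saddle end, z up. In its frame: lever pivot at x 30, z 42 mm; at rest saddle cup at x 78, z 52 and middle of the grip at x -97, z 115 mm.
- saddle_cup (a point): Middle of the inner floor of the jack's round steel saddle cup; cup 52 mm outside, 46 inside, rim 5 mm above this point. The cup stays level. At rest this floor is 52 mm above the table, so the cup passes under the lift pad; handle right down, it is 27 mm higher. Axes as the jack's.
- handle_grip (a point): Middle of the black rubber grip on the jack's lever: 82 mm long, 24 x 24 mm thick, 146 mm from the pivot, rising toward its free end at 30 degrees at rest. Can be gripped across from above to slide the jack, and pressed from above. Pressed, it swings down 77 mm and 19 mm away from the pivot, to lie level.
- jack_handle (a joint): Angle of the jack's lever (rad): 0 at rest (up, held by a light spring, 2 N at the grip), 0.55 at the stop with the handle level, right down. The cup meets the pad at about 0.28; from there the grip needs about 9 to 16 N, and springs up as the griddle sinks if let go.
- squeeze_bottle: Red squeeze bottle, 64 mm across, 216 mm high, origin under its middle; stays where it is.
- deli_cup: White lidded tub, 74 mm across, 68 mm high; stays where it is.
- thermometer: Probe thermometer with round dial lying on the table, 166 mm long; stays where it is.
- tape: Roll of brown tape, 92 mm across, 48 mm high; stays where it is.
- new_foot_1: New griddle foot standing on the table, black rubber with a steel stud, 38 mm across, 74 mm high; stays where it is.
- new_foot_2: The other new griddle foot; stays where it is.

How it is judged:
By the outcome, as a careful person would: the job done as asked, in the order asked, and still so for the second after the job is handed in, while the arm keeps its last pose, push and grip.
It also fails if it takes over 43 s, if anything falls off the work surface, if the arm or the gripper's body presses on something with over 40 N, if the wrist force passes 120 N, or if a joint passes its speed limit or range.

### The arm

A 6-joint arm with a two-finger parallel gripper is mounted at the origin on a cart in front of the work surface, level with it; the furniture and walls round the work are solid. World frame = base frame: x ahead of the robot, y to its left, z up, the work surface at z = 0. Lengths are in mm, angles in rad, forces in N, time in s.
With the tool pointing down it reaches from about 375 to 975 mm from the base axis. Payload 3.8 kg.
Tool frame: the origin (TCP) lies at the very end of the fingers, on their centre line; the grasp point (between the pads) lies 19 mm behind it; z points along the fingers, y is the direction in which the jaws open and shut (so a half turn about z gives the same grasp; the last joint's range is limited). The gripper opens to 88 mm and grips with 3 to 60 N. Pads are 18 mm wide; open, the fingers measure 123 mm over their backs; the gripper's body (75 mm by 187 mm) begins 45 mm behind the grasp point.
Start: joints at [1.233, 0.264, 1.604, -0, 1.274, -0.037], TCP at [199.99, 644.688, 238.706] pointing down, gripper open.
Joint ranges: [-2.63, 2.63], [-0.94, 2.18], [0.31, 2.57], [-1.31, 4.45], [0, 2.66], [-2.55, 2.55]. Speed limits (rad/s): [2.57, 2.57, 3.14, 3.14, 3.14, 3.14].

### API

Orientations are given as a 3x3 rotation matrix whose columns are the frame's x, y, z axes.
In Python, from cell import state, get_image, calibration, sign_off gives the robot as it stands.
- The arm moves only by the tool arm_command, never from a script. Its argument "commands" is one flat list of numbers, 6 for each row, row after row: the shift along the tool's x, y, z in mm, then the turn, a rotation vector about the tool's x, y, z in degrees. In form: [dx, dy, dz, rx, ry, rz, dx, dy, dz, rx, ry, rz, ...]. A call has 1 to 10 rows; each row shifts and turns the commanded pose from where the row before left it, along the tool's axes as they then stand; what a row does not reach is not made up. A row lasts 1/12 s, in which the tool goes at most 41.7 mm and 7.16 degrees, less where a joint would pass 70% of its speed; a pose out of reach is approached as far as the arm can. A call with a gripper value outside its range is refused whole. "gripper" is the closure, from 0 (fully open) to 1 (shut), set as the call begins (left out, the last holds). The fingers move at their own pace and stop on an object; "force" is the grip in N (left out, the last holds). Time passes only in rows, so rows that do not move let the fingers close. It gives the time, the measured TCP pose, the force and the opening at its end, in the units of the state.
- state(): the state, without advancing time (a new reading comes with each control period).
- get_image(name): name is "side" or "top"; returns the picture (420x560x3 uint8, blue, green, red); there is no depth.
- calibration(name): a dict with "fx", "fy", "cx", "cy" (pixels), "R" (3x3) and "t" (3): a world point X has camera coordinates R X + t. Camera axes: x right, y down, z forward; pixel columns grow to the right and rows downward; lengths in mm; the calibration is good to about 2 mm. A picture is of the moment at which its call begins. calibration takes no time and is no camera call.
- sign_off(): hands the job in, once; it reports no verdict.
The state is a dict: "t": time; "joints": joint angles; "joint_velocities": joint speeds; "tau": joint torques, N m; "tool_pos": TCP position; "ee_rot": TCP orientation; "wrist_force": force on the tool from outside, world axes, zero at the start; "moment": the same for the moment, N m; "grip_width": finger opening in mm.
Only numpy, scipy, OpenCV 4.12 (cv2) and the standard library are available. Lean on these libraries where they do the work, as an engineer would, in place of code of your own. Each camera call takes 0.05 s, during which the arm holds its last target.

## Working session

There is one attempt and no reset: what is moved stays moved. The work goes in short steps, Python scripts to look and compute and a tool call to move; the robot and the scene stay as the last step left them, time stands still between calls to the robot, and variables do not carry over. Pictures are saved under pics/ and viewed, and the job is handed in when it is done.

Besides the shell and the picture viewer there is one more tool, called after "Emit:" by a JSON object that holds its "op" and its "data", one argument or row to a line. arm_command: Moves the arm, as the interface text tells. Its arguments: {"type":"object","properties":{"commands":{"type":"array"},"gripper":{"type":"number"},"force":{"type":"number"}},"required":["commands"]}

```bash
mkdir -p pics; ls; python3 - <<'E'
from cell import *
import cv2
for n in("side","top"):
    cv2.imwrite(f"pics/{n}0.png",get_image(n)); c=calibration(n); print(n,c)
s=state();print(s['t'],s['tool_pos'],s['ee_rot'],s['wrist_force'],s['grip_width'])
E
```

```text
pics
side {'fx': 454.562671976032, 'fy': 454.562671976032, 'cx': 273.80312726059674, 'cy': 211.74565667379716, 'R': array([[ 0.75537409, -0.6552138 ,  0.01023974],
       [-0.57213932, -0.66705754, -0.47716961],
       [ 0.31947861,  0.354583  , -0.87875157]]), 't': array([-444.17209776,  390.08099786, 1213.62886355])}
top {'fx': 449.5619823402361, 'fy': 449.5619823402361, 'cx': 271.368924020249, 'cy': 217.91509453771798, 'R': array([[ 0.07463361, -0.99719879, -0.00494001],
       [-0.9584301 , -0.07036221, -0.27651564],
       [ 0.27539347,  0.02537201, -0.96099672]]), 't': array([ -59.32165558,  624.55664344, 1468.66024914])}
0.1 [199.78389143 644.06901394 237.4816052 ] [[-9.55098131e-01  2.96288890e-01 -6.73091724e-04]
 [ 2.96289650e-01  9.55096065e-01 -1.98763329e-03]
 [ 5.39535948e-05 -2.09781495e-03 -9.99997798e-01]] [-0.40994075  0.32202057 -1.26177467] 88.2780221957134
```

View pics/side0.png

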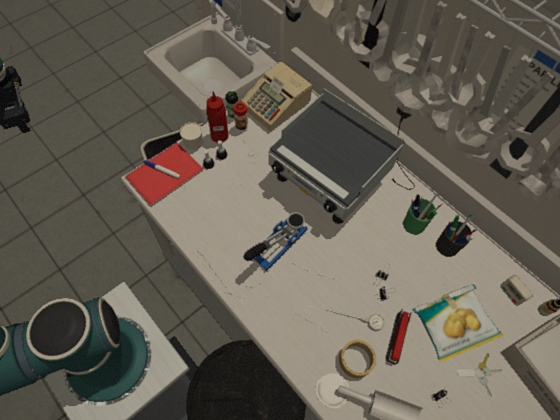

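View pics/top0.png

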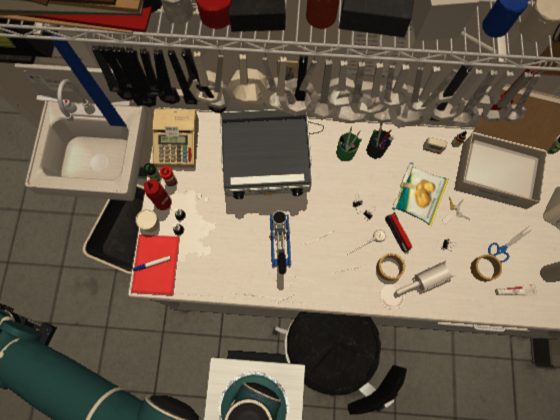

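The side view shows the jack at about (280,240), with the grip at (257,250) and the cup at (295,221). The griddle's front faces lower-left at about (310,185). The top view shows the jack at (281,243) and the griddle front at (265,190). I'll zoom in on both.

```bash
python3 - <<'E'
import cv2
a=cv2.imread("pics/side0.png")[85:275,230:420]; b=cv2.imread("pics/top0.png")[105:280,205:330]
cv2.imwrite("pics/side0z.png",cv2.resize(a,None,fx=3.15,fy=3.15,interpolation=cv2.INTER_CUBIC))
cv2.imwrite("pics/top0z.png",cv2.resize(b,None,fx=3.4,fy=3.4,interpolation=cv2.INTER_CUBIC))
E
```

```text
(no output)
```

View pics/side0z.png

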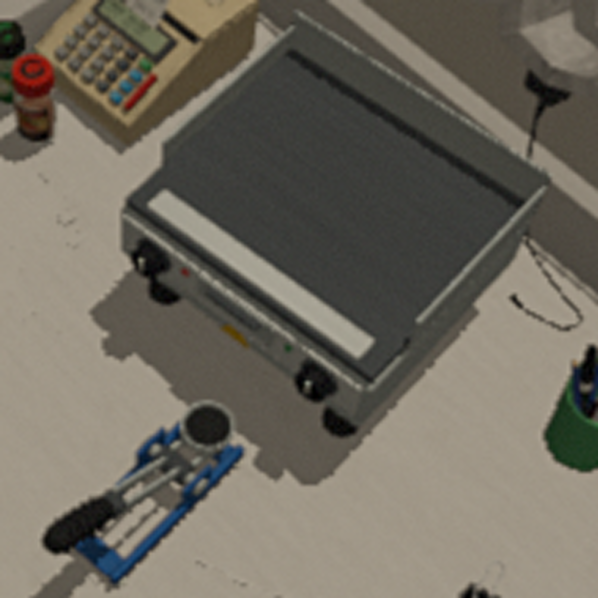

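View pics/top0z.png

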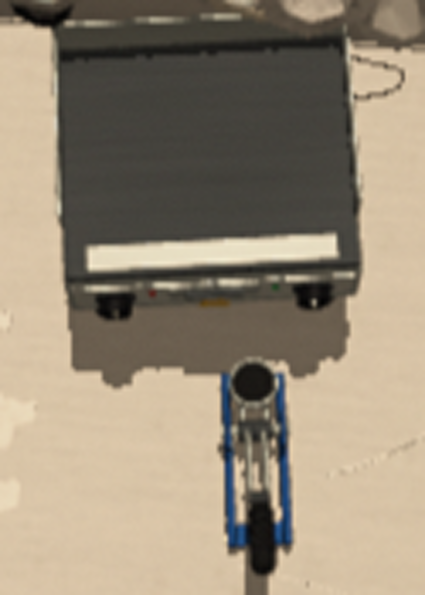

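```bash
cat > h.py <<'E'
import numpy as np,cv2
from cell import calibration
C={n:calibration(n) for n in("side","top")}
def ray(n,p):
    c=C[n];d=np.array([(p[0]-c['cx'])/c['fx'],(p[1]-c['cy'])/c['fy'],1.]);R=np.array(c['R'])
    d=R.T@d; return -R.T@np.array(c['t']),d/np.linalg.norm(d)
def tri(ps,pt):
    A=0;b=0;L=[]
    for n,p in(("side",ps),("top",pt)):
        o,d=ray(n,p);M=np.eye(3)-np.outer(d,d);A=A+M;b=b+M@o;L.append((o,M))
    X=np.linalg.solve(A,b);return X,[float(np.linalg.norm(M@(X-o))) for o,M in L]
def plane(n,p,z):
    o,d=ray(n,p);return o+d*(z-o[2])/d[2]
def proj(n,X):
    c=C[n];q=np.array(c['R'])@np.array(X,float)+c['t'];return np.array([c['fx']*q[0]/q[2]+c['cx'],c['fy']*q[1]/q[2]+c['cy']])
E
cat > m.py <<'E'
from h import *
import sys
np.set_printoptions(precision=1,suppress=True)
I={n:cv2.imread(f"pics/{n}{sys.argv[1]}.png") for n in("side","top")}
box={"side":(230,85,420,275),"top":(205,105,330,280)}
def comps(n,mask,mn=4):
    x0,y0,x1,y1=box[n];m=np.zeros_like(mask);m[y0:y1,x0:x1]=mask[y0:y1,x0:x1]
    k,l,s,c=cv2.connectedComponentsWithStats(m.astype(np.uint8))
    return [(s[i,4],s[i,:4].tolist(),c[i].round(1).tolist()) for i in range(1,k) if s[i,4]>=mn]
for n in I:
    h=cv2.cvtColor(I[n],cv2.COLOR_BGR2HSV);H,S,V=[h[...,i].astype(int) for i in range(3)]
    print(n,"yellow",comps(n,(H>15)&(H<32)&(S>140)&(V>60)))
    print(n,"blue",comps(n,(H>95)&(H<125)&(S>120)&(V>50),15))
    print(n,"strip",comps(n,(V>165)&(S<60),100)[:5])
    print(n,"dark",comps(n,(V<45),25))
E
python3 m.py 0
```

```text
side yellow [(np.int32(13), [240, 122, 5, 4], [242.3, 123.7]), (np.int32(21), [301, 188, 8, 7], [304.3, 190.9])]
side blue [(np.int32(32), [274, 220, 13, 10], [280.4, 224.4]), (np.int32(83), [288, 227, 19, 16], [298.4, 233.3]), (np.int32(185), [254, 244, 37, 26], [269.7, 258.4])]
side strip [(np.int32(268), [290, 155, 58, 43], [320.2, 177.2])]
side dark [(np.int32(67), [230, 92, 8, 12], [233.3, 98.3]), (np.int32(265), [321, 101, 75, 50], [358.3, 125.5]), (np.int32(83), [397, 108, 14, 15], [402.5, 114.3]), (np.int32(147), [271, 149, 77, 57], [310.1, 178.1]), (np.int32(142), [272, 161, 15, 21], [278.8, 170.5]), (np.int32(49), [414, 195, 6, 12], [416.6, 201.2]), (np.int32(105), [324, 199, 13, 14], [329.8, 205.8]), (np.int32(35), [414, 209, 6, 9], [416.1, 213.2]), (np.int32(125), [289, 214, 14, 12], [295.6, 219.7]), (np.int32(58), [333, 214, 10, 10], [336.8, 219.2]), (np.int32(208), [244, 243, 25, 17], [255.0, 251.3])]
top yellow [(np.int32(13), [264, 193, 8, 2], [267.6, 193.6])]
top blue [(np.int32(22), [270, 215, 3, 16], [271.2, 223.4]), (np.int32(89), [285, 218, 5, 47], [287.7, 246.1]), (np.int32(71), [271, 233, 7, 33], [273.1, 253.2])]
top strip [(np.int32(5456), [205, 113, 72, 167], [230.0, 224.9]), (np.int32(3445), [285, 128, 45, 152], [313.2, 220.9]), (np.int32(532), [231, 174, 73, 11], [266.9, 178.8])]
top dark [(np.int32(58), [209, 106, 17, 7], [217.2, 109.1]), (np.int32(219), [223, 116, 83, 7], [264.2, 118.8]), (np.int32(64), [291, 188, 12, 8], [296.7, 191.2]), (np.int32(66), [233, 191, 12, 8], [238.5, 194.2]), (np.int32(94), [274, 212, 11, 11], [279.0, 217.1]), (np.int32(138), [278, 252, 8, 22], [281.3, 262.5])]
```

```bash
python3 - <<'E'
from h import *
np.set_printoptions(precision=1,suppress=True)
zs=lambda x,y:(230+x/3.15-.5+.16,85+y/3.15-.34); zt=lambda x,y:(205+x/3.4-.35,105+y/3.4-.35)
P={}
def t(k,a,b):
    P[k],e=tri(a,b);print(k,P[k],np.round(e,1))
t('tri',(304.3,190.9),(267.6,193.6))
t('cup',(295.6,219.7),(279.0,217.1))
t('grip',(255,251.3),(281.3,262.5))
t('knobL',(278.8,170.5),(238.5,194.2));t('knobR',(329.8,205.8),(296.7,191.2))
t('sLb',zs(163,190),zt(86,246));t('sRb',zs(375,345),zt(338,234))
t('sLf',zs(148,205),zt(88,271));t('sRf',zs(358,358),zt(340,257))
for a,b in(('knobL','knobR'),('sLb','sRb'),('sLf','sRf')):
    d=P[a]-P[b];print(np.degrees(np.arctan2(-d[0],d[1])),np.linalg.norm(d),(P[a]+P[b])/2)
for n,p in(('side',(295.6,219.7)),('top',(279,217.1))):print('cup@52',plane(n,p,52))
d=P['cup']-P['grip'];print('jack yaw',np.degrees(np.arctan2(d[1],d[0])),np.linalg.norm(d[:2]))
# blue rear corners zoom top
for q in((229,549),(290,546),(222,375),(284,373)):print(plane('top',zt(*q),20 if q[1]>500 else 30))
E
```

```text
tri [716.5   7.4  81. ] [0.9 0.9]
cup [641.  -38.6  53.9] [0.9 0.9]
grip [469.2 -57.7 109.1] [0.9 0.9]
knobL [703.4 109.   89.1] [1.5 1.5]
knobR [718.3 -93.5 123.2] [0.6 0.6]
sLb [736.3 135.9 163.6] [2.3 2.3]
sRb [ 769.6 -113.1  158.4] [2.1 2.1]
sLf [710.7 130.4 166.8] [0.6 0.6]
sRf [ 741.6 -116.1  169.9] [1.3 1.3]
4.1816437225759895 205.87993388376023 [710.9   7.8 106.1]
7.609408682925317 251.20113406822875 [752.9  11.4 161. ]
7.1456760138670905 248.5088798526291 [726.2   7.1 168.4]
cup@52 [640.9 -37.7  52. ]
cup@52 [642.5 -38.8  52. ]
jack yaw 6.354626523649239 172.9288203974233
[471.2 -26.6  20. ]
[479.  -89.2  20. ]
[654.6  -5.5  30. ]
[661.6 -70.9  30. ]
```

```bash
python3 - <<'E'
from h import *
a=np.radians(7.2);R=np.array([[np.cos(a),-np.sin(a)],[np.sin(a),np.cos(a)]]);o=np.array([744.3,10.9])
g=lambda x,y,z:np.r_[o+R@[x,y],z]
aj=np.radians(6.4);Rj=np.array([[np.cos(aj),-np.sin(aj)],[np.sin(aj),np.cos(aj)]]);oj=np.array([641.5,-38.5])-Rj@[78,0];print('jack o',oj)
j=lambda x,y,z:np.r_[oj+Rj@[x,y],z]
pts=[]
for y in(-115,115):
  for t in np.linspace(0,2*np.pi,24):pts.append((g(7+19*np.cos(t),y+19*np.sin(t),0),(0,255,0)))
for y in np.linspace(-150,150,30):pts.append((g(-28,y,74),(0,0,255)))
for x in np.linspace(-28,232,30):pts+=[(g(x,-150,74),(0,0,255))]
for t in np.linspace(0,2*np.pi,24):pts.append((j(78+26*np.cos(t),26*np.sin(t),57),(255,0,255)))
for x in np.linspace(-93,93,30):pts+=[(j(x,s*34,0),(0,255,255)) for s in(-1,1)]
for r in np.linspace(105,187,12):pts.append((j(30-r*np.cos(.524),0,42+r*np.sin(.524)),(255,255,0)))
im=[]
for n,(x0,y0,x1,y1) in(("side",(230,125,360,275)),("top",(205,105,330,280))):
    I=cv2.imread(f"pics/{n}0.png")[y0:y1,x0:x1];k=3.4
    I=cv2.resize(I,None,fx=k,fy=k,interpolation=cv2.INTER_CUBIC)
    for X,c in pts:
        u=(proj(n,X)-[x0,y0]+.5)*k;cv2.circle(I,tuple(int(v) for v in u),1,c,-1)
    im.append(cv2.copyMakeBorder(I,0,600-I.shape[0] if I.shape[0]<600 else 0,0,0,cv2.BORDER_CONSTANT)[:600,:398])
w=np.hstack([cv2.resize(i,(398,600)) if i.shape[:2]!=(600,398) and 0 else cv2.copyMakeBorder(i,0,0,0,398-i.shape[1],cv2.BORDER_CONSTANT) for i in im])
cv2.imwrite("pics/ov0.png",w)
E
```

```text
jack o [563.98610231 -47.19457671]
```

View pics/ov0.png

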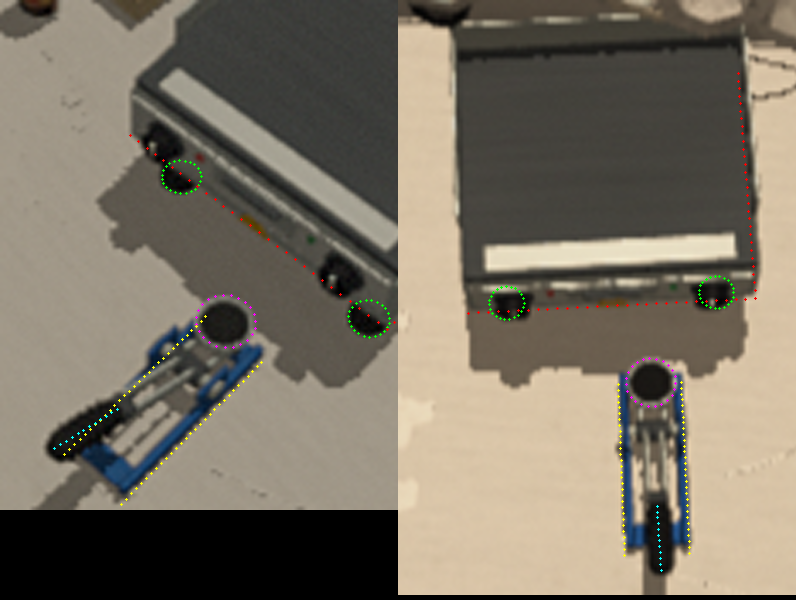

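Emit:
{"op": "arm_command", "data": {
  "commands": [-20,-26,0,0,0,0,-24,-30,0,0,0,0,-24,-30,0,0,0,0,-24,-30,0,0,0,0,-24,-30,0,0,0,0,-24,-30,0,0,0,0,-24,-30,0,0,0,0,-24,-30,0,0,0,0,-24,-30,0,0,0,0,-24,-30,0,0,0,0],
  "gripper": 0,
  "force": 25
}}

```text
t: 0.93
tool_pos: [337.6, 290.1, 238.3]
ee_rot: [[-0.955, 0.296, -0.0], [0.296, 0.955, -0.0], [0.0, -0.0, -1.0]]
wrist_force: [0.5, -0.2, 0.3]
grip_width: 87.7
```

Emit:
{"op": "arm_command", "data": {
  "commands": [-24,-30,0,0,0,0,-24,-30,0,0,0,0,-24,-30,0,0,0,0,-24,-30,0,0,0,0,-24,-30,0,0,0,0,-24,-30,0,0,0,0,-24,-30,0,0,0,0,-24,-30,0,0,0,0,-24,-30,0,0,0,0,-10,-13,0,0,0,0]
}}

```text
t: 1.77
tool_pos: [470.6, -49.0, 238.5]
ee_rot: [[-0.954, 0.299, 0.0], [0.299, 0.954, -0.002], [-0.001, -0.001, -1.0]]
wrist_force: [0.3, -0.0, 0.3]
grip_width: 88.0
```

Emit:
{"op": "arm_command", "data": {
  "commands": [0,0,0,0,0,-6,0,0,0,0,0,-6,0,0,0,0,0,-6,0,0,0,0,0,-5.6,0,0,0,0,0,0]
}}

```text
t: 2.18
tool_pos: [469.3, -45.3, 238.2]
ee_rot: [[-0.994, -0.113, -0.001], [-0.113, 0.994, 0.0], [0.001, 0.0, -1.0]]
wrist_force: [-0.2, -0.1, -0.3]
grip_width: 88.2
```

Emit:
{"op": "arm_command", "data": {
  "commands": [3,-12,5,0,0,0,0,0,25,0,0,0,0,0,30,0,0,0,0,0,30,0,0,0,0,0,25,0,0,0,0,0,15,0,0,0,0,0,9,0,0,0,0,0,0,0,0,0]
}}

```text
t: 2.85
tool_pos: [466.1, -57.0, 97.4]
ee_rot: [[-0.994, -0.109, -0.005], [-0.109, 0.994, 0.001], [0.005, 0.001, -1.0]]
wrist_force: [0.0, 0.0, -0.0]
grip_width: 88.1
```

```bash
python3 - <<'E'
from cell import *
import cv2,numpy as np
a=get_image("side");b=get_image("top");cv2.imwrite("pics/side1.png",a);cv2.imwrite("pics/top1.png",b)
r=lambda i:cv2.resize(i,(400,560),interpolation=cv2.INTER_CUBIC)
cv2.imwrite("pics/z1.png",np.hstack([r(a[165:305,215:315]),r(b[180:320,230:330])]))
s=state();print(s['tool_pos'],s['wrist_force'])
E
```

```text
[468.4078443  -57.46208857 100.13464381] [ 0.3487982  -0.62430534 -0.03067418]
```

View pics/z1.png

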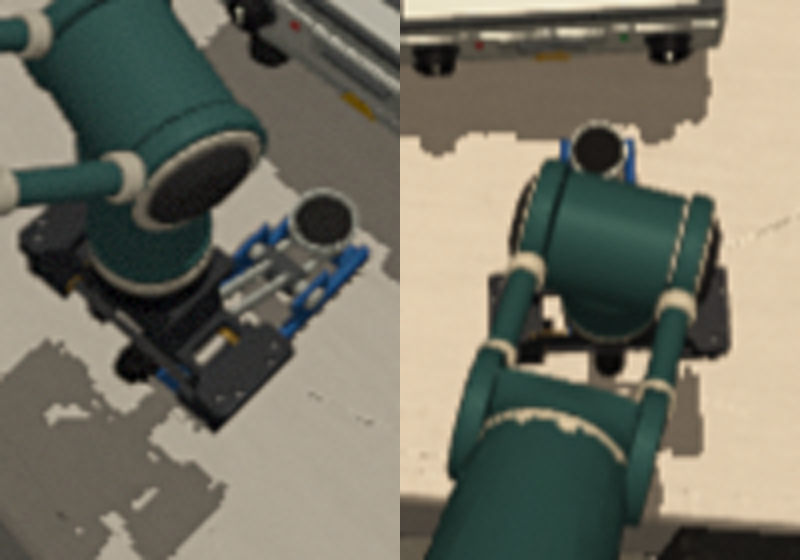

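In both views the grip lies between the open fingers (black end at (130,365) in the side zoom and (607,360) in the top zoom), and the cup hasn't moved. I'll close the fingers now.

Emit:
{"op": "arm_command", "data": {
  "commands": [0,0,0,0,0,0,0,0,0,0,0,0,0,0,0,0,0,0,0,0,0,0,0,0,0,0,0,0,0,0,0,0,0,0,0,0,0,0,0,0,0,0,0,0,0,0,0,0],
  "gripper": 1,
  "force": 20
}}

```text
t: 3.62
tool_pos: [468.0, -57.5, 99.7]
ee_rot: [[-0.994, -0.111, -0.0], [-0.111, 0.994, 0.0], [0.0, 0.0, -1.0]]
wrist_force: [0.6, -0.4, -0.7]
grip_width: 37.0
```

```bash
python3 - <<'E'
from cell import *
import cv2,numpy as np
a=get_image("side");b=get_image("top");cv2.imwrite("pics/side2.png",a);cv2.imwrite("pics/top2.png",b)
s=state();print(s['tool_pos'],s['wrist_force'],s['grip_width'])
E
python3 m.py 2 | grep -E "dark|blue"
```

```text
[467.99219239 -57.47687846  99.6641993 ] [ 0.83130431  0.51155014 -0.91718877] 29.125248460974444
side blue [(np.int32(44), [272, 220, 15, 15], [279.2, 225.9]), (np.int32(101), [286, 227, 21, 22], [296.2, 236.0]), (np.int32(29), [260, 262, 8, 8], [263.6, 265.0])]
side dark [(np.int32(63), [230, 92, 8, 12], [233.4, 98.4]), (np.int32(196), [321, 101, 75, 50], [358.6, 125.6]), (np.int32(75), [397, 108, 14, 15], [402.4, 114.3]), (np.int32(45), [271, 150, 37, 27], [289.3, 163.0]), (np.int32(133), [272, 161, 15, 21], [278.8, 170.5]), (np.int32(54), [309, 177, 39, 29], [328.1, 191.3]), (np.int32(52), [230, 188, 11, 16], [234.8, 196.8]), (np.int32(44), [414, 195, 6, 12], [416.5, 201.1]), (np.int32(1383), [230, 201, 48, 62], [254.7, 231.1]), (np.int32(98), [324, 200, 13, 13], [329.8, 205.8]), (np.int32(31), [414, 210, 6, 8], [416.2, 213.0]), (np.int32(119), [289, 214, 14, 12], [295.5, 219.8]), (np.int32(56), [333, 214, 10, 10], [336.6, 219.1]), (np.int32(47), [263, 249, 25, 23], [274.2, 262.7])]
top blue []
top dark [(np.int32(54), [209, 107, 17, 6], [217.2, 109.2]), (np.int32(213), [223, 116, 83, 7], [264.1, 118.9]), (np.int32(61), [291, 188, 12, 8], [296.6, 191.1]), (np.int32(65), [233, 191, 12, 8], [238.5, 194.2]), (np.int32(94), [274, 212, 11, 11], [279.0, 217.1]), (np.int32(26), [266, 221, 7, 24], [268.5, 232.4]), (np.int32(33), [304, 240, 5, 16], [306.7, 248.7]), (np.int32(453), [259, 248, 36, 26], [278.3, 260.1])]
```

Emit:
{"op": "arm_command", "data": {
  "commands": [0,0,0,0,0,0,0,0,0,0,0,0,-3,1,0,0,0,0,-6,2,0,0,0,0,-9,3,0,0,0,0,-9,3,0,0,0,0,-9,3,0,0,0,0,-9,3,0,0,0,0,-6,2,0,0,0,0,-3,1,0,0,0,0]
}}

```text
t: 4.55
tool_pos: [518.9, -33.6, 99.6]
ee_rot: [[-0.994, -0.111, -0.003], [-0.111, 0.994, -0.0], [0.003, 0.0, -1.0]]
wrist_force: [-6.6, -3.1, 6.7]
grip_width: 23.9
```

```bash
python3 - <<'E'
from cell import *
import cv2,numpy as np
a=get_image("side");b=get_image("top");cv2.imwrite("pics/side3.png",a);cv2.imwrite("pics/top3.png",b)
s=state();print(s['tool_pos'],s['wrist_force'],s['grip_width'])
r=lambda i:cv2.resize(i,(400,560),interpolation=cv2.INTER_CUBIC)
cv2.imwrite("pics/z3.png",np.hstack([r(a[145:285,235:335]),r(b[160:300,230:330])]))
E
python3 m.py 3 | grep -E "dark|blue|yel"
```

```text
[519.25737504 -33.46629072  99.60396832] [-3.16489518 -2.06516685  3.50555722] 23.873076529560056
side yellow [(np.int32(13), [240, 122, 5, 4], [242.7, 123.5]), (np.int32(20), [301, 188, 7, 7], [304.2, 190.8])]
side blue [(np.int32(38), [281, 206, 13, 12], [287.2, 210.0]), (np.int32(94), [296, 212, 18, 19], [304.1, 219.9]), (np.int32(82), [261, 241, 16, 13], [270.0, 246.6])]
side dark [(np.int32(62), [230, 92, 8, 12], [233.4, 98.4]), (np.int32(195), [321, 101, 75, 50], [358.8, 125.7]), (np.int32(72), [397, 108, 13, 15], [402.3, 114.3]), (np.int32(100), [273, 151, 75, 55], [310.9, 178.8]), (np.int32(116), [233, 159, 21, 24], [243.1, 171.2]), (np.int32(1609), [231, 178, 59, 66], [262.5, 210.7]), (np.int32(45), [414, 195, 6, 12], [416.4, 201.1]), (np.int32(120), [296, 199, 14, 12], [302.5, 204.6]), (np.int32(97), [324, 200, 13, 13], [329.7, 205.8]), (np.int32(31), [414, 210, 6, 8], [416.1, 213.2]), (np.int32(54), [333, 215, 10, 9], [336.7, 219.2]), (np.int32(58), [274, 234, 23, 19], [282.9, 245.5])]
top yellow [(np.int32(12), [264, 193, 8, 2], [267.7, 193.7])]
top blue []
top dark [(np.int32(53), [209, 107, 17, 6], [217.1, 109.3]), (np.int32(210), [223, 116, 83, 7], [264.2, 118.9]), (np.int32(61), [291, 188, 12, 8], [296.6, 191.1]), (np.int32(65), [233, 191, 12, 8], [238.5, 194.2]), (np.int32(67), [268, 198, 12, 8], [273.6, 201.1]), (np.int32(26), [297, 217, 4, 18], [298.7, 227.1]), (np.int32(494), [254, 229, 34, 26], [272.9, 241.5])]
```

View pics/z3.png

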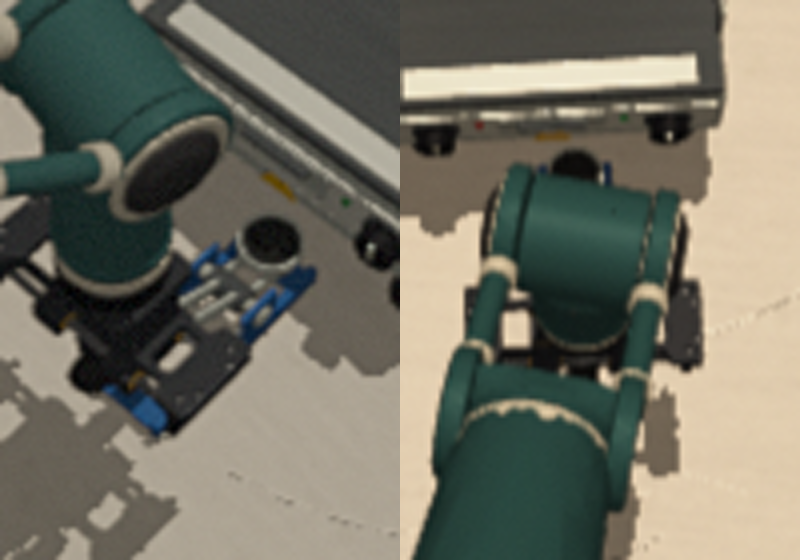

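```bash
python3 - <<'E'
from h import *
for p in((295.5,219.8),(302.5,204.6)):print(plane('side',p,52))
print(tri((302.5,204.6),(273.6,201.1)))
E
```

```text
[640.4049667 -37.8001609  52.       ]
[691.67951627 -13.05460113  52.        ]
(array([695.84112705, -14.16838318,  53.0274667 ]), [4.418062281195553, 4.418062281195341])
```

Emit:
{"op": "arm_command", "data": {
  "commands": [-3,1,0,0,0,0,-6,2,0,0,0,0,-9,3,0,0,0,0,-9,3,0,0,0,0,-9,3,0,0,0,0,-9,3,0,0,0,0,-6,2,0,0,0,0,-3,1.5,0,0,0,0,-1,0.5,0,0,0,0,0,0,0,0,0,0]
}}

```text
t: 5.48
tool_pos: [571.5, -8.9, 99.7]
ee_rot: [[-0.994, -0.111, -0.002], [-0.111, 0.994, -0.001], [0.002, -0.0, -1.0]]
wrist_force: [-3.7, -3.1, 3.8]
grip_width: 24.0
```

```bash
python3 - <<'E'
from cell import *
import cv2,numpy as np
a=get_image("side");b=get_image("top");cv2.imwrite("pics/side4.png",a);cv2.imwrite("pics/top4.png",b)
s=state();print(s['tool_pos'],s['wrist_force'],s['grip_width'])
r=lambda i:cv2.resize(i,(400,560),interpolation=cv2.INTER_CUBIC)
cv2.imwrite("pics/z4.png",np.hstack([r(a[130:270,250:350]),r(b[150:290,220:320])]))
E
python3 m.py 4 | grep -E "blue|yel"
```

```text
[571.46885731  -8.92280932  99.62651389] [-4.32653544 -2.74238158  4.24718518] 24.08279524336602
side yellow [(np.int32(14), [240, 122, 6, 4], [242.6, 123.4]), (np.int32(20), [301, 188, 8, 7], [304.2, 191.0])]
side blue [(np.int32(25), [292, 191, 10, 5], [296.6, 193.5]), (np.int32(60), [303, 200, 15, 14], [310.0, 205.6]), (np.int32(95), [269, 223, 17, 14], [277.6, 229.8])]
top yellow []
top blue []
```

View pics/z4.png

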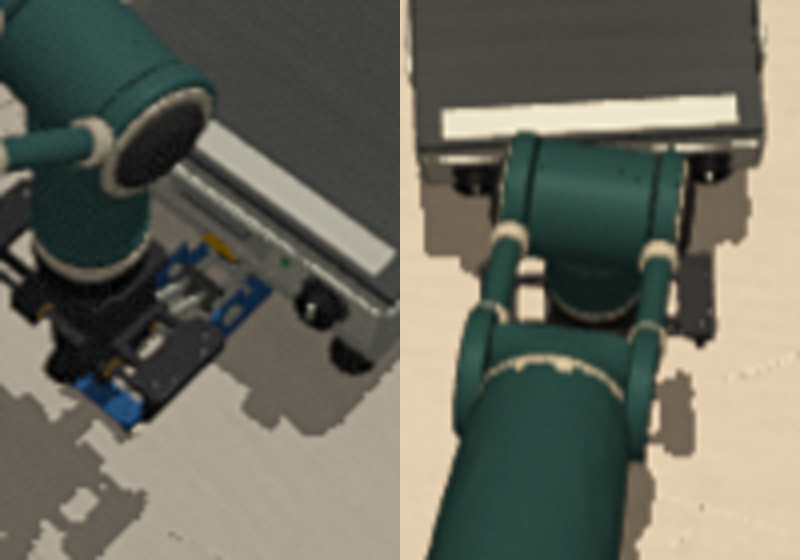

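Emit:
{"op": "arm_command", "data": {
  "commands": [0,0,0,0,0,0,0,0,0,0,0,0,0,0,0,0,0,0,0,0,0,0,0,0,0,0,0,0,0,0,0,0,0,0,0,0,0,0,-15,0,0,0,0,0,-25,0,0,0,0,0,-20,0,0,0,0,0,-10,0,0,0],
  "gripper": 0
}}

```text
t: 6.42
tool_pos: [573.9, -8.6, 172.6]
ee_rot: [[-0.994, -0.111, 0.004], [-0.111, 0.994, -0.0], [-0.004, -0.001, -1.0]]
wrist_force: [0.5, 0.2, 0.4]
grip_width: 86.9
```

Emit:
{"op": "arm_command", "data": {
  "commands": [-9,0,0,0,0,0,0,0,0,0,0,0,0,0,0,0,0,0,0,0,0,0,0,0,0,0,0,0,0,0,0,0,0,0,0,0,0,0,0,0,0,0,0,0,0,0,0,0,0,0,0,0,0,0],
  "gripper": 1,
  "force": 30
}}

```text
t: 7.17
tool_pos: [581.1, -7.6, 169.5]
ee_rot: [[-0.994, -0.111, -0.0], [-0.111, 0.994, -0.0], [0.0, 0.0, -1.0]]
wrist_force: [0.4, 0.1, -0.7]
grip_width: 30.1
```

```bash
python3 - <<'E'
from cell import *
import cv2,numpy as np
a=get_image("side");b=get_image("top");cv2.imwrite("pics/side5.png",a);cv2.imwrite("pics/top5.png",b)
s=state();print(s['tool_pos'],s['wrist_force'],s['grip_width'])
r=lambda i:cv2.resize(i,(400,560),interpolation=cv2.INTER_CUBIC)
cv2.imwrite("pics/z5.png",np.hstack([r(a[130:270,250:350]),r(b[150:290,220:320])]))
E
python3 m.py 5 | grep -E "blue|yel"
```

```text
[581.19539051  -7.58084429 169.69712897] [ 0.07263425  0.9069319  -0.54699254] 22.416229328229615
side yellow [(np.int32(11), [240, 123, 5, 3], [242.5, 123.9]), (np.int32(22), [301, 188, 8, 7], [304.3, 191.1]), (np.int32(4), [292, 195, 2, 3], [292.2, 195.8])]
side blue [(np.int32(253), [269, 199, 49, 38], [291.0, 221.1])]
top yellow []
top blue []
```

View pics/z5.png

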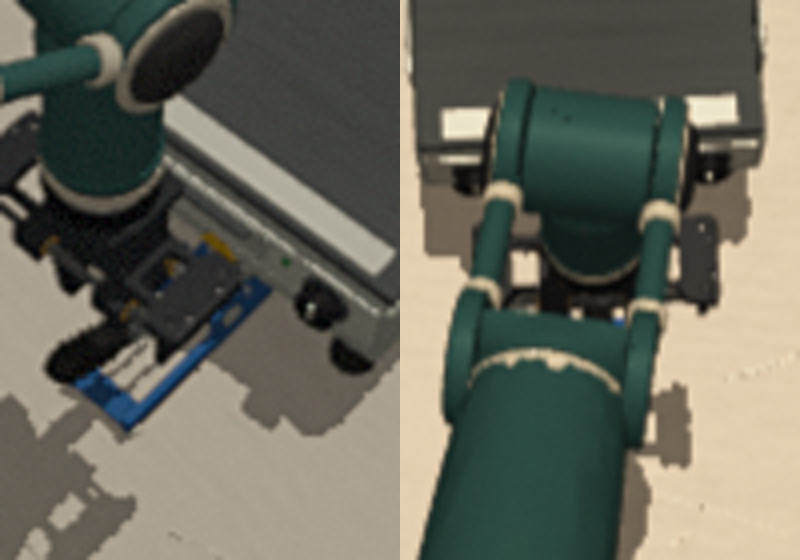

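```bash
python3 - <<'E'
from h import *
from cell import *
m={}
for k in(0,5):
    I=cv2.imread(f"pics/side{k}.png");h=cv2.cvtColor(I,cv2.COLOR_BGR2HSV)
    b=((h[...,0]>95)&(h[...,0]<125)&(h[...,1]>110)&(h[...,2]>40));b[:170]=0;b[:, :245]=0;b[:,330:]=0;b[280:]=0
    ys,xs=np.nonzero(b)
    i=np.argmax(ys+0.001*xs); j=np.argmax(xs)
    print(k,xs[i],ys.max(),xs.max(),ys[j],len(xs)); m[k]=(xs[ys==ys.max()].mean(),ys.max(),xs.max(),ys[xs==xs.max()].mean())
for q in(0,2):
    print(plane('side',m[5][q:q+2],10)-plane('side',m[0][q:q+2],10))
E
```

```text
0 266 269 306 227 339
5 282 236 317 202 271
[104.88547255  50.47135586   0.        ]
[88.91547886 44.63210568  0.        ]
```

Emit:
{"op": "arm_command", "data": {
  "commands": [0,0,12,0,0,0,0,0,16,0,0,0,0,0,10,0,0,0,0,0,3,0,0,0,4,0,6,0,0,0,3,0,6,0,0,0,3,0,6,0,0,0,3,0,6,0,0,0,2.5,0,6,0,0,0,2.5,0,6,0,0,0]
}}

```text
t: 8.1
tool_pos: [563.4, -9.6, 92.5]
ee_rot: [[-0.994, -0.111, 0.001], [-0.111, 0.994, 0.0], [-0.001, -0.0, -1.0]]
wrist_force: [0.9, 1.4, 1.8]
grip_width: 0.5
```

```bash
python3 - <<'E'
from cell import *
import cv2,numpy as np
a=get_image("side");b=get_image("top");cv2.imwrite("pics/side6.png",a);cv2.imwrite("pics/top6.png",b)
s=state();print(s['tool_pos'],s['wrist_force'],s['grip_width'])
r=lambda i:cv2.resize(i,(400,560),interpolation=cv2.INTER_CUBIC)
cv2.imwrite("pics/z6.png",np.hstack([r(a[130:270,250:350]),r(b[150:290,220:320])]))
E
```

```text
[562.49730472  -9.66479179  91.55717965] [0.56849697 1.04331889 2.41743881] 0.5329274464815497
```

View pics/z6.png

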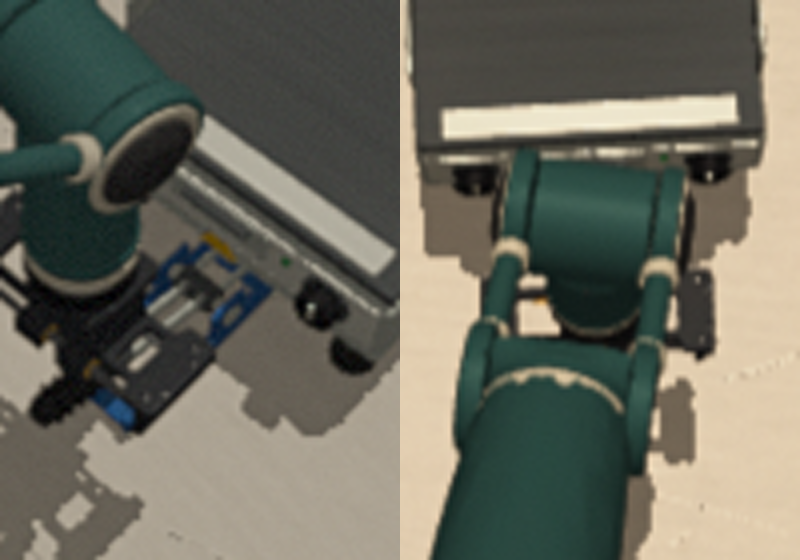

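The handle is halfway down at 2.4 N (grip end at (60,400) in the side zoom). The blue rails and the griddle haven't moved. I'll keep following the arc.

Emit:
{"op": "arm_command", "data": {
  "commands": [1.5,0,4,0,0,0,1.2,0,4,0,0,0,1.2,0,4,0,0,0,1,0,4,0,0,0,1,0,4,0,0,0,0.8,0,4,0,0,0,0.6,0,4,0,0,0]
}}

```text
t: 8.78
tool_pos: [557.0, -10.4, 66.9]
ee_rot: [[-0.994, -0.111, 0.002], [-0.111, 0.994, -0.0], [-0.002, -0.0, -1.0]]
wrist_force: [-4.4, 0.9, 14.9]
grip_width: 0.4
```

```bash
python3 - <<'E'
from cell import *
import cv2,numpy as np
a=get_image("side");b=get_image("top");cv2.imwrite("pics/side7.png",a);cv2.imwrite("pics/top7.png",b)
s=state();print(s['tool_pos'],s['wrist_force'],s['grip_width'])
r=lambda i:cv2.resize(i,(400,560),interpolation=cv2.INTER_CUBIC)
cv2.imwrite("pics/z7.png",np.hstack([r(a[130:270,250:350]),r(b[150:290,220:320])]))
E
```

```text
[556.87628515 -10.41165112  66.41639311] [-4.2821639   0.88422346 13.99960401] 0.5514264300239837
```

View pics/z7.png

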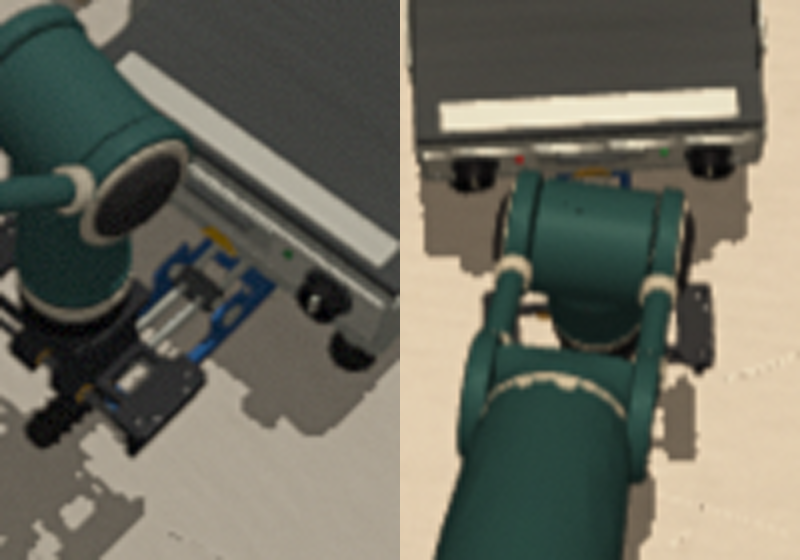

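Emit:
{"op": "arm_command", "data": {
  "commands": [0.8,0,3,0,0,0,0.6,0,3,0,0,0,0.4,0,3,0,0,0,0.2,0,3,0,0,0,0,0,0,0,0,0]
}}

```text
t: 9.3
tool_pos: [555.4, -10.6, 54.7]
ee_rot: [[-0.994, -0.111, 0.002], [-0.111, 0.994, 0.0], [-0.002, -0.0, -1.0]]
wrist_force: [-3.5, 1.4, 13.9]
grip_width: 0.8
```

```bash
python3 - <<'E'
from cell import *
s=state();print(s['tool_pos'],s['wrist_force'],s['moment'])
E
```

```text
[555.39729647 -10.59228619  54.6724441 ] [-3.45549168  1.43867288 13.85907055] [0.22406276 0.56143262 0.01909985]
```

Emit:
{"op": "arm_command", "data": {
  "commands": [0,0,2,0,0,0,0,0,1,0,0,0,0,0,0,0,0,0]
}}

```text
t: 9.55
tool_pos: [555.2, -10.6, 52.0]
ee_rot: [[-0.994, -0.111, 0.002], [-0.111, 0.994, -0.0], [-0.002, -0.0, -1.0]]
wrist_force: [-4.8, 1.3, 15.1]
grip_width: 0.4
```

Emit:
{"op": "arm_command", "data": {
  "commands": [0,0,1.5,0,0,0,0,0,0,0,0,0,0,0,0,0,0,0]
}}

```text
t: 9.8
tool_pos: [555.1, -10.6, 50.6]
ee_rot: [[-0.994, -0.111, 0.002], [-0.111, 0.994, -0.0], [-0.002, -0.0, -1.0]]
wrist_force: [-4.8, 1.2, 15.3]
grip_width: 0.2
```

Emit:
{"op": "arm_command", "data": {
  "commands": [0,0,1.5,0,0,0,0,0,0,0,0,0,0,0,0,0,0,0]
}}

```text
t: 10.05
tool_pos: [555.1, -10.6, 49.6]
ee_rot: [[-0.994, -0.111, 0.001], [-0.111, 0.994, -0.0], [-0.001, -0.0, -1.0]]
wrist_force: [-6.9, 1.0, 19.2]
grip_width: 0.5
```

Emit:
{"op": "arm_command", "data": {
  "commands": [0,0,1.5,0,0,0,0,0,0,0,0,0,0,0,0,0,0,0]
}}

```text
t: 10.3
tool_pos: [555.1, -10.6, 49.1]
ee_rot: [[-0.994, -0.111, 0.001], [-0.111, 0.994, -0.0], [-0.001, -0.0, -1.0]]
wrist_force: [-10.4, 1.9, 25.9]
grip_width: 0.5
```

Emit:
{"op": "arm_command", "data": {
  "commands": [1,0,0,0,0,0,0,0,0,0,0,0,0,0,0,0,0,0,0,0,0,0,0,0]
}}

```text
t: 10.63
tool_pos: [555.1, -10.7, 49.3]
ee_rot: [[-0.994, -0.111, 0.004], [-0.111, 0.994, 0.0], [-0.003, -0.0, -1.0]]
wrist_force: [-7.8, 1.2, 24.1]
grip_width: 0.7
```

```bash
python3 - <<'E'
from cell import *
import cv2,numpy as np
a=get_image("side");b=get_image("top");cv2.imwrite("pics/side8.png",a);cv2.imwrite("pics/top8.png",b)
s=state();print(s['t'],s['tool_pos'],s['wrist_force'],s['grip_width'])
r=lambda i:cv2.resize(i,(400,560),interpolation=cv2.INTER_CUBIC)
cv2.imwrite("pics/z8.png",np.hstack([r(a[130:270,260:360]),r(b[150:290,220:320])]))
cv2.imwrite("pics/full8.png",a)
E
python3 m.py 8 | grep -E "yel|blue|strip"
```

```text
10.7333 [555.05346224 -10.66435649  49.26779958] [-6.68892509  1.3335539  24.11579177] 0.7456123014906145
side yellow [(np.int32(10), [240, 122, 5, 4], [242.6, 123.7]), (np.int32(22), [301, 186, 8, 7], [304.6, 188.4])]
side blue [(np.int32(60), [286, 190, 17, 17], [292.6, 197.8]), (np.int32(126), [295, 196, 24, 27], [307.5, 208.2])]
side strip [(np.int32(558), [230, 118, 57, 33], [253.3, 134.9]), (np.int32(533), [279, 142, 71, 52], [314.3, 167.8]), (np.int32(113), [230, 157, 21, 22], [240.0, 166.3]), (np.int32(8365), [254, 163, 166, 112], [360.2, 238.8]), (np.int32(414), [230, 190, 32, 42], [239.2, 214.0])]
top yellow [(np.int32(10), [264, 192, 8, 2], [267.4, 192.3])]
top blue []
top strip [(np.int32(3813), [205, 113, 39, 167], [217.0, 208.2]), (np.int32(105), [307, 117, 15, 16], [313.1, 127.3]), (np.int32(4144), [283, 120, 47, 160], [314.4, 216.1]), (np.int32(532), [230, 171, 75, 11], [266.6, 176.0])]
```

View pics/z8.png

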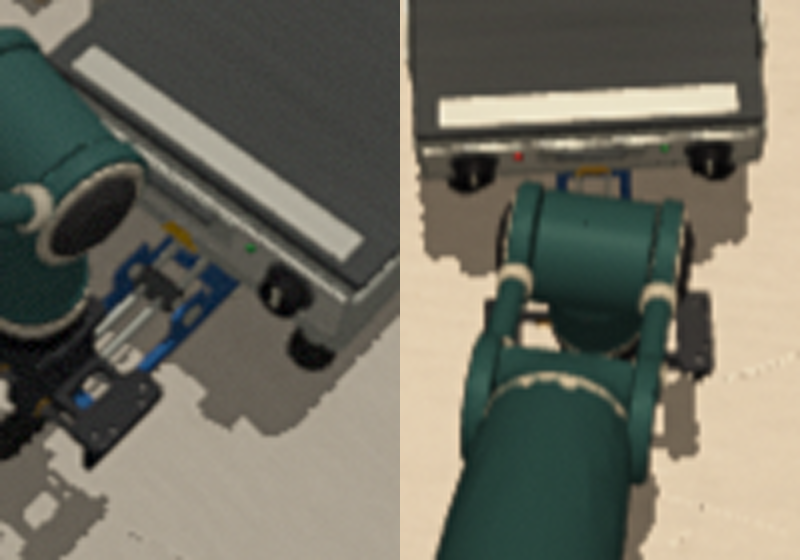

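View pics/side8.png

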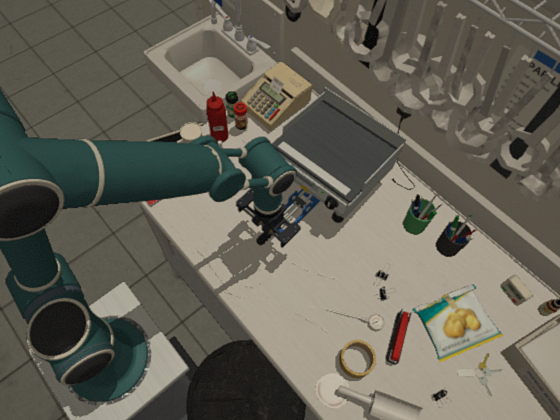

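```bash
python3 - <<'E'
from h import *
print(tri((304.2,190.9),(267.65,193.65)),tri((304.6,188.4),(267.4,192.3)))
def ctr(n,k,box):
    I=cv2.imread(f"pics/{n}{k}.png");x0,y0,x1,y1=box
    g=cv2.cvtColor(I,cv2.COLOR_BGR2HSV).astype(int);w=((g[...,0]>12)&(g[...,0]<34))*np.clip(g[...,1]-110,0,None)
    w=w[y0:y1,x0:x1];ys,xs=np.mgrid[y0:y1,x0:x1];return (xs*w).sum()/w.sum(),(ys*w).sum()/w.sum()
for k in(0,8):
    a=ctr('side',k,(298,183,313,198));b=ctr('top',k,(260,189,276,198));print(k,a,b,tri(a,b))
# knob R & foot R side shift
for k in(4,8):
    I=cv2.imread(f"pics/side{k}.png");V=I.max(2)<45
    n,l,s,c=cv2.connectedComponentsWithStats(V.astype(np.uint8))
    print(k,[(int(s[i,4]),c[i].round(1)) for i in range(1,n) if s[i,4]>25 and 315<c[i][0]<345 and 190<c[i][1]<230])
    I=cv2.imread(f"pics/top{k}.png");V=I.max(2)<45
    n,l,s,c=cv2.connectedComponentsWithStats(V.astype(np.uint8))
    print(k,[(int(s[i,4]),c[i].round(1)) for i in range(1,n) if s[i,4]>25 and 225<c[i][0]<310 and 180<c[i][1]<200])
X=np.array([718,-93.5,112]);print(proj('side',X+[0,0,14])-proj('side',X),proj('top',X+[0,0,14])-proj('top',X))
X=np.array([716.5,7.4,81]);
for d in([0,0,14],[3.5,.4,14],[4,.4,19]):print(proj('side',X+d)-proj('side',X),proj('top',X+d)-proj('top',X))
E
```

```text
(array([715.87535411,   7.21467285,  81.97207058]), [1.002594038201024, 1.0025940382008405]) (array([716.71425489,   7.91723465,  94.46035602]), [0.7783131041750374, 0.7783131041751365])
0 (np.float64(304.12083973374297), np.float64(190.72350230414747)) (np.float64(267.56103575832304), np.float64(193.62515413070284)) (array([715.68382178,   7.49137291,  82.82884184]), [0.9683149037790721, 0.9683149037791009])
8 (np.float64(304.4353526220615), np.float64(188.125678119349)) (np.float64(267.44838056680163), np.float64(192.1234817813765)) (array([716.08116785,   7.7868321 ,  97.17859923]), [1.1238861818931585, 1.1238861818930599])
4 [(99, array([329.9, 205.8])), (56, array([336.6, 219.1]))]
4 [(92, array([294.9, 195.6])), (79, array([239.3, 195. ]))]
8 [(106, array([330.9, 202.2])), (68, array([336.7, 217.7]))]
8 [(83, array([297.2, 189.4])), (83, array([237.7, 192.6]))]
[ 0.57729023 -2.37612586] [ 0.1988488 -1.3495613]
[ 0.32594001 -2.41971546] [-0.05269011 -1.31079037]
[ 1.09152894 -3.15492735] [-0.08954627 -2.26010817]
[ 1.33433122 -4.12407313] [-0.09765893 -2.87106935]
```

The triangle rose 12.5–14.4 mm and moved less than 1 mm sideways. Seating on the cup floor would give about 14 mm, and resting on the rim about 19 mm, so the pad is seated. The handle is against its stop at 24 N, so I'm handing in.

```bash
python3 - <<'E'
from cell import *
s=state();print(s['t'],s['tool_pos'],s['wrist_force']);sign_off()
E
```

```text
10.7333 [555.05346224 -10.66435649  49.26779958] [-6.68892509  1.3335539  24.11579177]
the job is handed in; nothing more can be done
```

The griddle's front is jacked up and I handed in at t = 10.7 s with the arm still holding the handle down. I gripped the jack's handle, slid the jack until its cup was under the lift pad, let go, and pressed the handle down with closed fingertips.

**Last checks:**
- **Handle:** the fingertips ended at z ≈ 49 mm, where the top of the level grip should be at about 50 mm. The downward force rose from a steady 15 N to 24 N over the last couple of millimetres, which shows it is against the stop.
- **Lift:** the yellow triangle rose 12.5 to 14.4 mm, depending on how I measured it. That fits the pad sitting on the cup floor (about 14 mm) and not on the rim (about 19 mm). In the side view the right front foot moved up. By geometry both front feet should be about 12 mm clear.
- **Griddle position:** the triangle moved less than 1 mm along the table.
- **Other objects:** nothing else looked disturbed in the last side picture.

**What was less certain:**
- **Hidden contact:** neither camera could see the cup and pad touching or the left foot's sole, so both are inferred from the lift.
- **Griddle position estimate:** an early overlay of the griddle's lower front edge was off by about 1 pixel (3 mm) in the top view. That is within the 9 mm of play in the cup.
- **Jack slide:** one of the two measurements of how far the jack slid (89 mm against an expected 104 mm) came from a partly hidden corner, so I ignored it. The other matched.
- **Push along the table:** about 7 N of forward push on the handle remained at the end, with no movement seen.

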